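# Street lamp up, reflector held at its balance point

### The arm

A 7-joint arm with a two-finger parallel gripper is mounted at the origin on the work surface. World frame = base frame: x ahead of the robot, y to its left, z up, the work surface at z = 0. Lengths are in m, angles in rad, forces in N, time in s.
With the tool pointing down it reaches from about 0.35 to 0.9 m from the base axis. Payload 19.9 kg.
Tool frame: the origin (TCP) lies midway between the tips of the shut fingers; the grasp point (between the pads) lies 19 mm behind it; z points along the fingers, y is the direction in which the jaws open and shut (so a half turn about z gives the same grasp; the last joint's range is limited). The gripper opens to 94 mm and grips with 3 to 60 N. Pads are 16 mm wide; open, the fingers measure 119 mm over their backs; the gripper's body (75 mm by 177 mm) begins 78 mm behind the grasp point.
Start: joints at [-1.226, 0.417, -0.01, 1.614, 0.005, 1.111, -0.053], TCP at [0.236, 0.579, 0.205] pointing down, gripper open.
Joint ranges: [-2.81, 2.81], [-0.39, 2.02], [-1.27, 1.25], [0.06, 2.57], [-1.19, 4.33], [0.19, 2], [-2.82, 2.82]. Speed limits (rad/s): [1.89, 1.89, 2.39, 2.39, 3.01, 3.01, 3.01].

### API

Orientations are given as a unit quaternion [x, y, z, w].
In Python, from cell import manip gives the robot as it stands. The module is installed in compiled form; this text tells all that it offers.
- The arm moves only by the tool move_arm, never from a script. Its argument "plan" is a list of rows, each a list of 3 entries, a list of its own where there are three numbers: the shift along the tool's x, y, z scaled (see below), then the turn, a rotation vector about the tool's x, y, z scaled (see below), then the opening, from 0 (shut) to 1 (fully open). In form: [[[x, y, z], [rx, ry, rz], gripper], ...]. A call has 1 to 12 rows; each row is the pose to reach, as a shift and turn from the pose commanded when the call began, along the tool's axes at that moment; what a row does not reach only later rows make up. The controller multiplies each number of a shift by 60 cm and each number of a turn by 0.5 rad. A row lasts 1/12 s, in which the tool goes at most 41.7 mm and 7.16 degrees, less where a joint would pass 70% of its speed; a pose out of reach is approached as far as the arm can. A call with a number of a shift or a turn outside -1 to 1 is refused whole. A call with a gripper value outside its range is refused whole. The fingers move at their own pace and stop on an object; "force" is the grip in N (left out, the last holds). Time passes only in rows, so rows that repeat a pose let the fingers close. It gives the time, the measured TCP pose, the force and the opening at its end, in the units of the state.
- manip.get_state(): the state, without advancing time (a new reading comes with each control period).
- manip.get_image(name): name is "scene" or "top" or "wrist"; returns a dict with "img" (420x560x3 uint8, blue, green, red), "depth" (420x560 float32, m along the optical axis (not along the pixel's ray), 0 where there is no reading), "fovy" (degrees; the focal length in pixels is half the picture's height over the tangent of half this angle, whatever the lens; pixels are square), "cx", "cy" (the principal point, pixels), "position" and "attitude" of the camera in the world. Camera axes: x right, y down, z forward; pixel columns grow to the right and rows downward; lengths in m; the calibration is good to about 2 mm. A picture is of the moment at which its call begins.
- manip.close_job(): hands the job in, once; it reports no verdict.
The state is a dict: "time": time; "q": joint angles; "qvel": joint speeds; "joint_torque": joint torques, N m; "eef_pos": TCP position; "tool_rot": TCP orientation; "ft_force": force on the tool from outside, world axes, zero at the start; "ft_torque": the same for the moment, N m; "grip_width": finger opening in m.
Only numpy, scipy, OpenCV 4.12 (cv2) and the standard library are available. Lean on these libraries where they do the work, as an engineer would, in place of code of your own. Each camera call takes 0.05 s, during which the arm holds its last target.

### The job

Set up this stop-motion frame: take the miniature street lamp from its sloping rest, stand it foot down in the empty hole of its wooden block and let go of it, then grip the orange bar of the white reflector flap, swing the flap up to its balance point (straight upright) and finish while still holding it there between the fingers. Do not let the flap tip over to its far side, and leave the other things on the table where they are.

Things in the scene. Friction and masses are not known exactly. Their poses are not given: they have to be found in the camera images.
- lamp_mid (a point): Miniature street lamp: round teal post 16 mm in diameter and 170 mm long with a cream globe 24 mm across on top, 190 mm in all, about 60 g, bevelled foot. The point lies on its axis half-way up, 95 mm from the foot; z runs along the post from foot to globe. At the start it lies in the sloping rest, foot low, leaning 40 degrees from vertical with the globe towards the rest's +x (roughly away from the robot).
- lamp_foot (a point): Centre of the lamp's foot end; axes as lamp_mid.
- lamp: The same lamp, origin at the centre of its foot end, z along the post.
- lamp_rest: Fixed wooden rest, base 170 x 70 x 12 mm, holding the lamp in two open-topped troughs 30 mm wide, over 0 to 28 mm and 128 to 143 mm from its foot; the bare post between can be gripped across (along the rest's y; 80 mm from the foot leaves most room). The lamp lifts straight up out of it and may be stood at any heading. Its x is the way the lamp leans. Origin on the table, under the middle.
- lamp_block_hole0 (a point): Centre of the mouth of the round hole, 22 mm wide and 45 mm deep with a 2 mm chamfer, in the top of the lamp's wooden block (60 x 60 mm, 55 mm tall, fixed). z is up. A similar block carries a green model tree and has no hole.
- tree_block: Fixed wooden block of the same size carrying a green model tree, 125 mm tall in all and 48 mm across; not to be used. Origin under its middle, on the table.
- reflector_hinge (a point): Middle of the reflector flap's horizontal hinge, 60 mm above the table, on a fixed stand (base 120 mm in x, 160 mm in y; cheeks 72 mm tall). y is the hinge axis, z is up; axes fixed to the stand.
- reflector_bar (a point): Centre of the orange grip bar at the flap's free edge: round, 12 mm in diameter, 115 mm long along the hinge axis, 150 mm from the hinge, standing off on two side arms, with a clear window 100 mm wide and 44 mm deep between the bar and the white panel, so that fingers can straddle it from above at any angle of the flap. z points from the hinge to the bar. The bar can turn between the fingers.
- reflector (a joint): Flap angle in rad: 0 is straight upright, the balance point; positive leans to the stand's +x, negative to its -x. At the start it lies against its -x stop at about -0.95; the other stop is +0.95. The flap weighs about 0.25 kg, swings freely and falls either way when not held.
- reflector_stand: The reflector's fixed stand, origin on the table under the hinge, axes as reflector_hinge.
- clay_head: grey-green clay bust on a disc, 97 mm tall; a bystander, to be left alone. Origin at the middle of the underside.
- clay_figure: brown-red clay figurine, 104 mm tall; a bystander, to be left alone. Origin at the middle of the underside.
- tool_mug: blue mug, 80 mm tall and 72 mm across, with sculpting tools reaching 160 mm up; a bystander, to be left alone. Origin at the middle of the underside.
- paint_jar: small blue jar with yellow cap, 44 mm across and 50 mm tall; a bystander, to be left alone. Origin at the middle of the underside.
- tape_roll: yellow tape roll lying flat, 56 mm across, 20 mm tall; a bystander, to be left alone. Origin at the middle of the underside.
- palette_knife: palette knife 170 mm long, lying flat; a bystander, to be left alone. Origin at the middle of the underside.
- wedge_block: wood offcut 50 x 35 x 30 mm; a bystander, to be left alone. Origin at the middle of the underside.
There are look-alikes about, which are no part of the job. Leave any pink or turquoise look-alike of the reflector_stand alone. Leave any purple look-alike of the lamp alone.

How it is judged:
On the way, in this order (a step that is already met when the one before it is completed fails the run):
1. the lamp stands upright in the hole of its block, let go (horizontal distance between lamp_foot and lamp_block_hole0 below 0.008 m and z of lamp_foot in the frame of lamp_block_hole0 below -0.038 m and angle between lamp_mid's own z axis and vertical below 0.2 rad and contact force between the fingers and lamp below 0.05 N and linear speed of lamp below 0.05 m/s), for 0.3 s.
2. the flap is held between the fingers at its balance point, at rest, with the lamp still standing (horizontal distance between lamp_foot and lamp_block_hole0 below 0.008 m and z of lamp_foot in the frame of lamp_block_hole0 below -0.038 m and angle between lamp_mid's own z axis and vertical below 0.2 rad and contact force between the fingers and lamp below 0.05 N and value of joint reflector between -0.09 and 0.09 rad and velocity of joint reflector between -0.1 and 0.1 rad/s and contact force between the fingers and reflector above 1 N and contact force between lamp and reflector below 0.05 N), for 0.3 s.
At the end, for the whole second after the job is handed in: Lamp in its hole (foot within 8 mm of the axis, 38 mm or more below the mouth, leaning under 0.2 rad), at rest, untouched by the fingers; flap within 0.09 rad of upright, still (under 0.1 rad/s), gripped by the fingers with over 1 N, not touching the lamp (all of step 2 and linear speed of lamp below 0.05 m/s); the arm keeps its last pose, push and grip.
It fails at once if the flap tips over to its far side (more than 0.3 rad past upright) (value of joint reflector above 0.3 rad).
It fails at once if a bystander is moved more than 30 mm (distance of any of clay_head, clay_figure, tool_mug, paint_jar, tape_roll, palette_knife, wedge_block from where it was at the start of the episode above 0.03 m).
It also fails if it takes over 64 s, if anything falls off the work surface, if the arm or the gripper's body presses on something with over 40 N, if the wrist force passes 120 N, or if a joint passes its speed limit or range.

## Working session

There is one attempt and no reset: what is moved stays moved. The work goes in short steps, Python scripts to look and compute and a tool call to move; the robot and the scene stay as the last step left them, time stands still between calls to the robot, and variables do not carry over. Pictures are saved under pics/ and viewed, and the job is handed in when it is done.

Besides the shell and the picture viewer there is one more tool, called after ">>>" in YAML: its name, and indented under it one key for each argument. move_arm: Moves the arm, as the interface text tells. Shifts and turns lie within -1 to 1; 1 stands for 60 cm of shift or 0.5 rad of turn. Its arguments: {"type":"object","properties":{"plan":{"type":"array","items":{"type":"array"}},"force":{"type":"number"}},"required":["plan"]}

```bash
mkdir -p pics; cat > h.py <<'E'
import numpy as np, cv2, pickle
from cell import manip
from scipy.spatial.transform import Rotation as R
def rot(a):
    a=np.array(a,float)
    return R.from_quat(a).as_matrix() if a.size==4 else a.reshape(3,3)
def grab(n,tag):
    d=manip.get_image(n); pickle.dump(d,open(f'pics/{tag}.pkl','wb')); cv2.imwrite(f'pics/{tag}.png',d['img']); return d
def load(t): return pickle.load(open(f'pics/{t}.pkl','rb'))
def cam(d):
    f=210/np.tan(np.radians(d['fovy'])/2); return f,rot(d['attitude']),np.array(d['position'])
def pts(d):
    f,Rm,p=cam(d); v,u=np.mgrid[0:420,0:560]; z=d['depth']
    c=np.stack([(u-d['cx'])/f*z,(v-d['cy'])/f*z,z],-1); return c@Rm.T+p
def ray(d,u,v,h):
    f,Rm,p=cam(d); r=Rm@np.array([(u-d['cx'])/f,(v-d['cy'])/f,1]); return p+r*(h-p[2])/r[2]
E
python3 - <<'E'
from h import *
s=manip.get_state(); print(s)
for n in ['scene','top','wrist']:
    d=grab(n,n+'0'); print(n,d['fovy'],d['cx'],d['cy'],d['position'],d['attitude'])
E
```

```text
{'time': 0.0, 'q': array([-1.22548991,  0.4179676 , -0.01033132,  1.6141647 ,  0.00472889,
        1.1107227 , -0.05300445]), 'qvel': array([ 3.36458131e-04,  4.28582406e-04,  1.33871097e-03, -9.09636201e-04,
       -9.75977409e-04,  1.82687204e-05,  1.34654906e-03]), 'joint_torque': array([-4.58709364e-04, -8.51258183e+01,  6.38548192e-01, -4.25996089e+01,
       -4.88166756e-02,  1.87444885e-02,  1.00947357e-04]), 'eef_pos': array([0.23563064, 0.57846823, 0.20483314]), 'tool_rot': array([ 1.92178874e-01,  9.81359718e-01, -6.15876103e-04, -6.62696660e-05]), 'ft_force': array([0.17598622, 0.70489204, 0.35416915]), 'ft_torque': array([ 0.00398865, -0.01214432, -0.00429905]), 'grip_width': 0.09384426025886847}
scene 42.29983273289471 289.48857201502926 211.0073509909464 [ 1.0335341  -0.99401795  0.90476654] [ 0.85296779  0.22799178 -0.11034625 -0.45638733]
top 46.74356236268554 277.987461456303 215.48080025555453 [0.2927321  0.01817603 1.52155258] [-0.70278687  0.70789223 -0.04550689  0.05392885]
wrist 66.57963617695262 282.21561201676 210.4286173093609 [0.16907829 0.60620558 0.38393519] [0.82338241 0.55343865 0.07008822 0.10408987]
```

View pics/scene0.png

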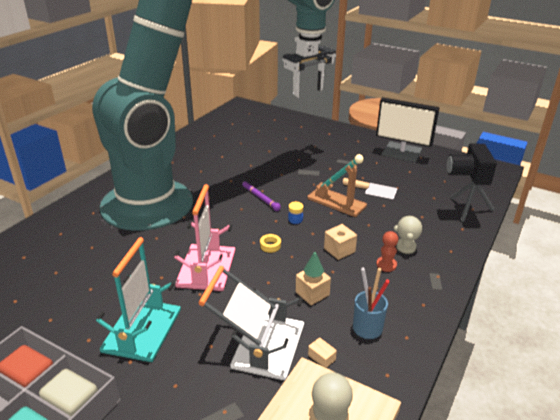

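View pics/top0.png

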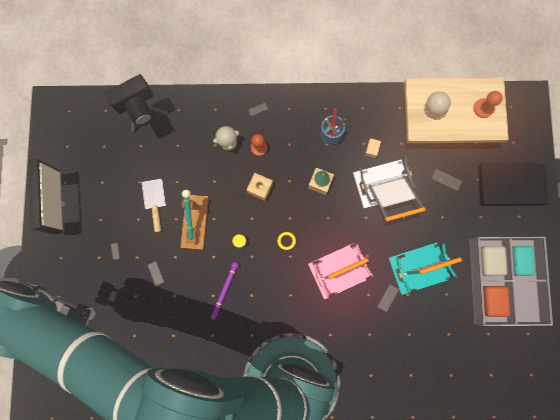

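View pics/wrist0.png

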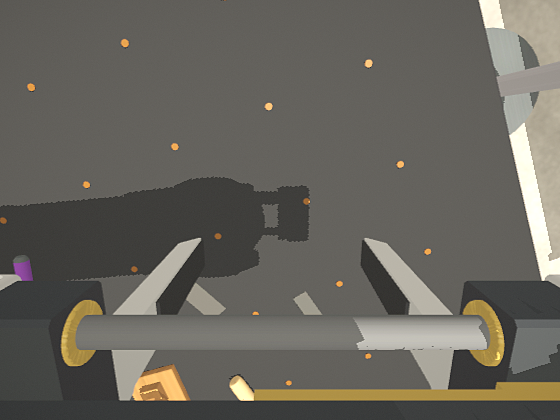

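Candidates, as top-view pixels:
- **Lamp:** the teal post with cream globe in the rest at (190,215), or the purple look-alike lying at (225,290). I choose the teal one.
- **Flap:** the white one at (390,190), the pink at (340,268) or the turquoise at (425,265). I choose the white one.
- **Block:** the holed one at (260,186), or the tree block at (320,180). I choose the holed one.

The wrist view shows only empty table.

```bash
python3 - <<'E'
from h import *
d=load('top0'); a=d['img'][140:260,150:290]; b=d['img'][140:260,330:470]
cv2.imwrite('pics/crop0.png',np.hstack([cv2.resize(x,None,fx=2.8,fy=4*0.7,interpolation=cv2.INTER_CUBIC) for x in(a,b)]))
P=pts(d)
hsv=cv2.cvtColor(d['img'],cv2.COLOR_BGR2HSV)
# lamp
def comp(m,name,reg):
    u0,v0,u1,v1=reg; mm=np.zeros_like(m); mm[v0:v1,u0:u1]=m[v0:v1,u0:u1]
    q=P[mm]; print(name,len(q),q.mean(0).round(4),np.percentile(q,5,0).round(3),np.percentile(q,95,0).round(3)); return mm,q
H,S,V=hsv[...,0],hsv[...,1],hsv[...,2]
teal=(H>75)&(H<100)&(S>90)
mm,q=comp(teal,'lamp',(175,180,205,245))
c=q.mean(0);_,_,vt=np.linalg.svd(q-c);print(vt[0],np.degrees(np.arccos(abs(vt[0,2]))))
wood=(H>5)&(H<25)&(S>60)
blk=wood&(P[...,2]>0.045)&(P[...,2]<.065)
mm,q=comp(blk,'blk',(240,165,280,205)); r=cv2.minAreaRect((q[:,:2]*1000).astype(np.float32)); print(r)
mm,q=comp(wood&(P[...,2]>0.005)&(P[...,2]<.02),'rest',(170,180,220,260)); print(cv2.minAreaRect((q[:,:2]*1000).astype(np.float32)))
org=(H>5)&(H<20)&(S>180)&(V>150)
mm,q=comp(org,'bar',(375,195,435,230)); c=q.mean(0);_,_,vt=np.linalg.svd(q-c);print(vt[0])
E
```

```text
lamp 156 [0.4851 0.2966 0.1156] [0.44  0.291 0.05 ] [0.533 0.306 0.163]
[-0.05344231 -0.18381361  0.98150725] 11.03595620089443
blk 351 [0.5954 0.0941 0.0552] [0.567 0.065 0.049] [0.624 0.123 0.061]
((596.0687866210938, 93.99047088623047), (61.29475021362305, 61.59527587890625), 65.01385498046875)
rest 790 [0.4875 0.2933 0.0121] [0.41  0.265 0.006] [0.567 0.335 0.017]
((502.75994873046875, 296.00830078125), (237.88287353515625, 123.41424560546875), 1.338231086730957)
bar 144 [ 0.4889 -0.3269  0.1524] [ 0.474 -0.375  0.147] [ 0.502 -0.277  0.157]
[-0.25630606  0.96657083  0.00693038]
```

View pics/crop0.png

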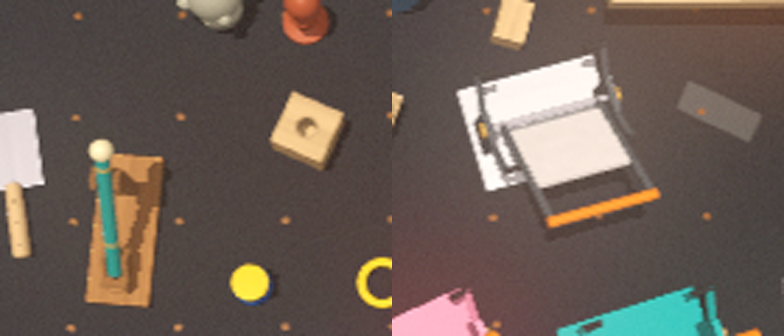

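The crop confirms the choice: the teal lamp with cream globe is in the rest, the block has its hole at about (260,186), and the white flap has the orange bar at (405,213). Next I refine the positions with two views.

```bash
python3 - <<'E'
from h import *
t=load('top0'); s=load('scene0')
def hsv(d): return cv2.split(cv2.cvtColor(d['img'],cv2.COLOR_BGR2HSV))
def plane(d,m):
    v,u=np.nonzero(m); vx,vy,x0,y0=cv2.fitLine(np.stack([u,v],1).astype(np.float32),cv2.DIST_HUBER,0,.01,.01).ravel()
    f,Rm,p=cam(d); r=lambda u,v:Rm@np.array([(u-d['cx'])/f,(v-d['cy'])/f,1])
    n=np.cross(r(x0-20*vx,y0-20*vy),r(x0+20*vx,y0+20*vy)); n/=np.linalg.norm(n); print('px',len(u),x0,y0,vx,vy); return n,n@p
def line(m1,m2):
    n1,d1=plane(t,m1);n2,d2=plane(s,m2); a=np.cross(n1,n2);a/=np.linalg.norm(a)*np.sign(a[2] if abs(a[2])>.2 else a[1])
    p=np.linalg.lstsq(np.array([n1,n2,a]),np.array([d1,d2,0]),rcond=None)[0]; return p,a
def reg(m,b):
    o=np.zeros_like(m);o[b[1]:b[3],b[0]:b[2]]=m[b[1]:b[3],b[0]:b[2]];return o
H,S,V=hsv(t);H2,S2,V2=hsv(s)
p,a=line(reg((H>75)&(H<100)&(S>90),(175,180,205,245)),reg((H2>75)&(H2<100)&(S2>90),(318,150,362,195)))
print('lamp axis',a,np.degrees(np.arccos(a[2])),'yaw',np.arctan2(a[1],a[0]))
for z in (.03,.06,.09,.12,.16): print(z,(p+a*(z-p[2])/a[2]).round(4))
# globe
for d,b,(h,ss,v) in ((t,(178,185,200,204),(H,S,V)),(s,(350,150,368,168),(H2,S2,V2))):
    m=reg((h>12)&(h<35)&(ss>25)&(ss<130)&(v>150),b); vv,uu=np.nonzero(m); print('globe',len(uu),uu.mean(),vv.mean(), np.median(pts(d)[m],0))
p,a=line(reg((H>5)&(H<20)&(S>180)&(V>150),(375,195,435,230)),reg((H2>5)&(H2<20)&(S2>180)&(V2>120),(195,265,232,310)))
print('bar axis',a,'yaw',np.arctan2(-a[0],a[1]))
for y in(-.27,-.327,-.38): print((p+a*(y-p[1])/a[1]).round(4))
# hole: dark ring in block top
g=cv2.resize(t['img'][170:202,244:276],None,fx=16,fy=16,interpolation=cv2.INTER_CUBIC)
g2=cv2.resize(s['img'][222:262,320:360],None,fx=13,fy=13,interpolation=cv2.INTER_CUBIC)[:512,:]
cv2.imwrite('pics/hole.png',cv2.resize(np.hstack([g,g2[:,:512]]),(800,400)))
# block top outline
for d,(h,ss,v) in ((t,(H,S,V)),):
    P=pts(d)
    m=reg((h>5)&(h<28)&(ss>50)&(v>90),(243,168,278,204)); c=max(cv2.findContours(m.astype(np.uint8),0,2)[0],key=cv2.contourArea);r=cv2.minAreaRect(c);print(r, ray(d,*r[0],.055))
E
```

```text
px 156 188.35199 218.20602 0.11106864 0.99381274
px 136 338.61057 173.40881 0.7746025 -0.63244843
lamp axis [ 0.62474943 -0.05881515  0.77860705] 38.866785697925614 yaw -0.09386532793123518
0.03 [0.4338 0.3053 0.03  ]
0.06 [0.4579 0.3031 0.06  ]
0.09 [0.482  0.3008 0.09  ]
0.12 [0.5061 0.2986 0.12  ]
0.16 [0.5382 0.2955 0.16  ]
globe 64 185.84375 194.15625 [0.54762219 0.29403874 0.17949487]
globe 53 358.20754716981133 159.0 [0.55142996 0.28783171 0.17045162]
px 144 405.05902 213.75357 0.96429354 -0.2648357
px 8 206.03638 296.21796 0.5378639 -0.8430317
bar axis [-0.25113136  0.96435902 -0.083335  ] yaw 0.2547546126479493
[ 0.4752 -0.27    0.1324]
[ 0.49   -0.327   0.1373]
[ 0.5038 -0.38    0.1419]
((259.1391906738281, 186.06185913085938), (22.236083984375, 22.540685653686523), 23.96249008178711) [0.5924523  0.09242507 0.055     ]
```

View pics/hole.png

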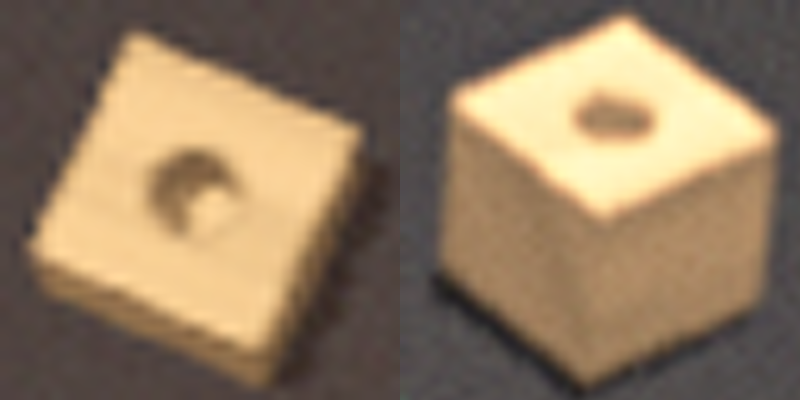

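```bash
cat >> h.py <<'E'
def tri(obs):
    A=[];b=[]
    for d,u,v in obs:
        f,Rm,p=cam(d); r=Rm@np.array([(u-d['cx'])/f,(v-d['cy'])/f,1]); r/=np.linalg.norm(r); M=np.eye(3)-np.outer(r,r); A.append(M);b.append(M@p)
    A=np.vstack(A);b=np.hstack(b);x=np.linalg.lstsq(A,b,rcond=None)[0]; return x,np.linalg.norm(A@x-b)
def go(pos,Rt,frm=None):
    """row numbers for TCP target from the current pose"""
    s=manip.get_state(); R0=rot(s['tool_rot']) if frm is None else frm[1]; p0=s['eef_pos'] if frm is None else frm[0]
    print('now',p0.round(4)); print('shift',(R0.T@(np.array(pos)-p0)/.6).round(4),'turn',(R.from_matrix(R0.T@Rt).as_rotvec()/.5).round(4))
def toolR(psi,tilt=0):
    """x tool = -lean dir psi, z down, tilted outward along psi by tilt"""
    l=np.array([np.cos(psi),np.sin(psi),0]); z=np.array([0,0,1.])
    zt=l*np.sin(tilt)-z*np.cos(tilt); y=np.cross(z,l); return np.stack([np.cross(y,zt),y,zt],1)
E
python3 - <<'E'
from h import *
t=load('top0'); s=load('scene0')
print('hole',ray(t,259.1,184.9,.055),ray(s,340.6,233,.055),tri([(t,259.1,184.9),(s,340.6,233)]))
g=tri([(t,185.84,194.16),(s,358.2,159.)]);print('globe',g)
for psi in(-.085,):
    a=np.array([np.sin(.698)*np.cos(psi),np.sin(.698)*np.sin(psi),np.cos(.698)])
    foot=g[0]-.178*a; gr=foot+.08*a; print('foot',foot,'grasp',gr, 'mid',foot+.095*a)
go([gr[0],gr[1],.26],toolR(-.085))
print(rot(manip.get_state()['tool_rot']))
E
```

```text
hole [0.59609574 0.09254237 0.055     ] [0.59828955 0.09185906 0.055     ] (array([0.59704365, 0.09299314, 0.05366706]), np.float64(0.0010720454755688805))
globe (array([0.54875093, 0.29535489, 0.16842067]), np.float64(0.0016295803356406774))
foot [0.43476571 0.30506703 0.0320497 ] grasp [0.48599502 0.30070202 0.09334002] mid [0.49560052 0.29988358 0.10483196]
now [0.2357 0.5785 0.205 ]
shift [-0.5611 -0.2715 -0.0914] turn [-2.000e-03 -1.000e-04 -6.037e-01]
[[-9.26109080e-01  3.77255746e-01 -2.71303348e-04]
 [ 3.77255828e-01  9.26108595e-01 -9.53690497e-04]
 [-1.08528857e-04 -9.85572198e-04 -9.99999508e-01]]
```

>>> move_arm:
  plan:
    - [[-0.15, -0.07, -0.091], [0, 0, -0.2], 1]
    - [[-0.35, -0.17, -0.091], [0, 0, -0.4], 1]
    - [[-0.561, -0.2715, -0.0914], [0, 0, -0.604], 1]
    - [[-0.561, -0.2715, -0.0914], [0, 0, -0.604], 1]
    - [[-0.561, -0.2715, -0.0914], [0, 0, -0.604], 1]
    - [[-0.561, -0.2715, -0.0914], [0, 0, -0.604], 1]
    - [[-0.561, -0.2715, -0.0914], [0, 0, -0.604], 1]
    - [[-0.561, -0.2715, -0.0914], [0, 0, -0.604], 1]
    - [[-0.561, -0.2715, -0.0914], [0, 0, -0.604], 1]
    - [[-0.561, -0.2715, -0.0914], [0, 0, -0.604], 1]
    - [[-0.561, -0.2715, -0.0914], [0, 0, -0.604], 1]
    - [[-0.561, -0.2715, -0.0914], [0, 0, -0.604], 1]
  force: 20

```text
time: 1.15
eef_pos: [0.4859, 0.3011, 0.2601]
tool_rot: [0.043, 0.999, -0.0, -0.0]
ft_force: [-0.2, 1.1, -0.6]
grip_width: 0.0942
```

```bash
python3 - <<'E'
from h import *
print(manip.get_state()['q'],manip.get_state()['eef_pos'])
go([.486,.3007,.26],toolR(-.085))
d=grab('wrist','wrist1')
def prj(p):
    f,Rm,c=cam(d); q=Rm.T@(np.array(p)-c); return (q[:2]/q[2]*f+[d['cx'],d['cy']]).round(1)
print(prj([.4348,.3051,.032]),prj([.486,.3007,.0933]),prj([.5488,.2954,.1684]))
E
```

```text
[-0.69835515  0.27473485  0.11000658  1.68828105 -0.03236223  1.18074495
  0.90529087] [0.48585542 0.30105236 0.26005875]
now [0.4859 0.3011 0.2601]
shift [-0.0003 -0.0006  0.0001] turn [-0.0003 -0.0008 -0.0008]
[281.3 145.4] [281.3 195.7] [281.3 279.1]
```

View pics/wrist1.png

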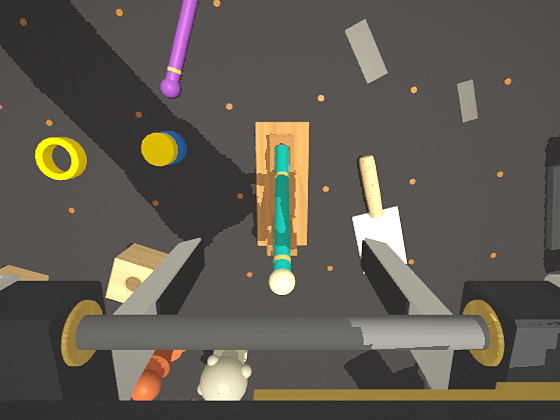

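The wrist view shows the teal post straight along column 281, with its foot at (281,146) and globe at (282,282). That matches the prediction of (281,145) and (281,279). Now I descend.

>>> move_arm:
  plan:
    - [[0, 0, 0.06], [0, 0, 0], 0.7]
    - [[0, 0, 0.12], [0, 0, 0], 0.7]
    - [[0, 0, 0.18], [0, 0, 0], 0.7]
    - [[0, 0, 0.23], [0, 0, 0], 0.6]
    - [[0, 0, 0.27], [0, 0, 0], 0.6]
    - [[0, 0, 0.295], [0, 0, 0], 0.6]
    - [[0, 0, 0.309], [0, 0, 0], 0.6]
    - [[0, 0, 0.309], [0, 0, 0], 0.6]
    - [[0, 0, 0.309], [0, 0, 0], 0.6]

```text
time: 1.95
eef_pos: [0.4857, 0.3018, 0.0753]
tool_rot: [0.042, 0.999, 0.0, -0.0]
ft_force: [0.8, -0.3, 0.4]
grip_width: 0.0564
```

```bash
python3 - <<'E'
from h import *
print(manip.get_state()['ft_force'])
go([.486,.3007,.0743],toolR(-.085))
d=grab('wrist','wrist2')
E
```

```text
[ 0.83961394 -0.33283814  0.44580834]
now [0.4857 0.3018 0.0753]
shift [-0.0006 -0.0017  0.0017] turn [ 0.0003 -0.0001  0.0026]
```

View pics/wrist2.png

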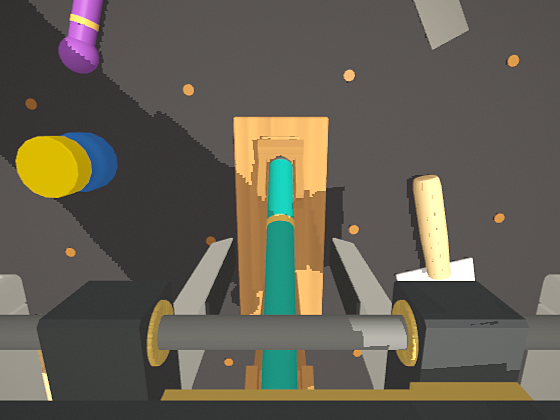

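The post at column 281 is centred between the fingers, at columns 205 and 362. Close.

>>> move_arm:
  plan:
    - [[0, -0.0015, 0.001], [0, 0, 0], 0]
    - [[0, -0.0015, 0.001], [0, 0, 0], 0]
    - [[0, -0.0015, 0.001], [0, 0, 0], 0]
    - [[0, -0.0015, 0.001], [0, 0, 0], 0]
    - [[0, -0.0015, 0.001], [0, 0, 0], 0]
    - [[0, -0.0015, 0.001], [0, 0, 0], 0]
    - [[0, -0.0015, 0.001], [0, 0, 0], 0]
    - [[0, -0.0015, 0.001], [0, 0, 0], 0]
  force: 30

```text
time: 2.67
eef_pos: [0.486, 0.3001, 0.0744]
tool_rot: [0.042, 0.999, 0.0, 0.0]
ft_force: [0.1, -0.5, 1.5]
grip_width: 0.0152
```

>>> move_arm:
  plan:
    - [[0, 0, -0.02], [0, 0, 0], 0]
    - [[0, 0, -0.05], [0, 0, 0], 0]
    - [[0, 0, -0.09], [0, 0, 0], 0]
    - [[0, 0, -0.14], [0, 0, 0], 0]
    - [[0, 0, -0.19], [0, 0, 0], 0]
    - [[0, 0, -0.24], [0, 0, 0], 0]
    - [[0, 0, -0.28], [0, 0, 0], 0]
    - [[0, 0, -0.3], [0, 0, 0], 0]
    - [[0, 0, -0.3], [0, 0, 0], 0]
    - [[0, 0, -0.3], [0, 0, 0], 0]

```text
time: 3.5
eef_pos: [0.4858, 0.3, 0.2541]
tool_rot: [0.042, 0.999, 0.0, 0.0]
ft_force: [-0.6, -0.2, -1.6]
grip_width: 0.0153
```

```bash
python3 - <<'E'
from h import *
s=manip.get_state(); print(s['ft_force'],s['q'])
# lamp upright at hole: choose tool heading psi radial at hole ; TCP = grasp + .019 z_t ; grasp 80mm above foot
hole=np.array([.597,.0925,.055])
for psi in (-.085,.15):
    Rt=toolR(psi,.698); 
    for foot_h in (.055+.045,): 
        tcp=np.array([hole[0],hole[1],foot_h+.08])+.019*Rt[:,2]; print(psi,tcp); go(tcp,Rt)
d=grab('wrist','wrist3');d=grab('scene','scene3')
E
```

```text
[-0.64512121 -0.15612757 -1.59215986] [-0.6983839   0.27799134  0.11172113  1.69784751 -0.03319404  1.16745873
  0.90812371]
-0.085 [0.60916696 0.09146331 0.16544355]
now [0.4858 0.3    0.2541]
shift [-0.2342 -0.3289  0.1478] turn [ 2.0000e-04 -1.3957e+00  4.0000e-04]
0.15 [0.60907393 0.0943248  0.16544355]
now [0.4858 0.3    0.2541]
shift [-0.2337 -0.3242  0.1478] turn [-0.1638 -1.3892 -0.4503]
```

View pics/scene3.png

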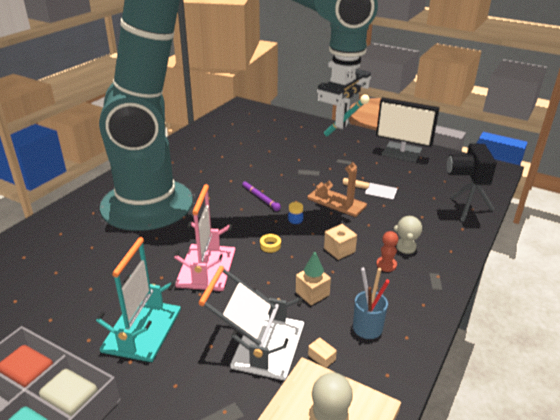

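The lamp is held clear of the rest, seen at (345,118) in the scene view. Now I carry it towards the block while tilting.

>>> move_arm:
  plan:
    - [[-0.01, -0.02, -0.005], [0, -0.1, 0], 0]
    - [[-0.03, -0.05, -0.015], [0, -0.25, 0], 0]
    - [[-0.06, -0.09, -0.025], [0, -0.4, 0], 0]
    - [[-0.09, -0.13, -0.03], [0, -0.55, 0], 0]
    - [[-0.11, -0.155, -0.03], [0, -0.65, 0], 0]
    - [[-0.11, -0.165, -0.03], [0, -0.7, 0], 0]
    - [[-0.11, -0.165, -0.03], [0, -0.7, 0], 0]
    - [[-0.11, -0.165, -0.03], [0, -0.7, 0], 0]

```text
time: 4.27
eef_pos: [0.5427, 0.196, 0.2714]
tool_rot: [0.042, 0.984, -0.008, 0.173]
ft_force: [0.5, -0.3, 0.3]
grip_width: 0.0154
```

```bash
python3 - <<'E'
from h import *
s=manip.get_state(); print(s['ft_force'],s['q'])
go([.609,.0915,.23],toolR(-.085,.698))
E
```

```text
[ 0.45698768 -0.25735786  0.33231282] [-0.68368935  0.10041904  0.18492205  1.92058453  0.2313415   0.84336807
  0.85410838]
now [0.5427 0.196  0.2714]
shift [-0.0938 -0.1641  0.1075] turn [-0.0008 -0.7003  0.0017]
```

>>> move_arm:
  plan:
    - [[-0.01, -0.02, 0.01], [0, -0.1, 0], 0]
    - [[-0.03, -0.05, 0.025], [0, -0.25, 0], 0]
    - [[-0.05, -0.09, 0.045], [0, -0.4, 0], 0]
    - [[-0.07, -0.13, 0.075], [0, -0.55, 0], 0]
    - [[-0.085, -0.155, 0.095], [0, -0.65, 0], 0]
    - [[-0.0938, -0.1641, 0.1075], [0, -0.7, 0], 0]
    - [[-0.0938, -0.1641, 0.1075], [0, -0.7, 0], 0]
    - [[-0.0938, -0.1641, 0.1075], [0, -0.7, 0], 0]
    - [[-0.0938, -0.1641, 0.1075], [0, -0.7, 0], 0]

```text
time: 5.02
eef_pos: [0.61, 0.0926, 0.2314]
tool_rot: [0.039, 0.939, -0.015, 0.342]
ft_force: [1.1, 0.1, -0.3]
grip_width: 0.0155
```

```bash
python3 - <<'E'
from h import *
s=manip.get_state(); print(s['ft_force'],s['q'])
go([.609,.0915,.23],toolR(-.085,.698))
for n in ('scene','top','wrist'): grab(n,n+'4')
a=load('scene4')['img'][130:290,270:430];b=load('top4')['img'][120:280,180:340]
cv2.imwrite('pics/c4.png',np.hstack([cv2.resize(x,(400,400),interpolation=cv2.INTER_CUBIC) for x in(a,b)]))
E
```

```text
[ 1.10872521  0.1064141  -0.33058183] [-0.65513729  0.09746132  0.3263222   2.1783723   0.83801656  0.32204863
  0.41506957]
now [0.61   0.0926 0.2314]
shift [ 0.0026 -0.0019  0.0008] turn [0.0009 0.0027 0.0019]
```

View pics/c4.png

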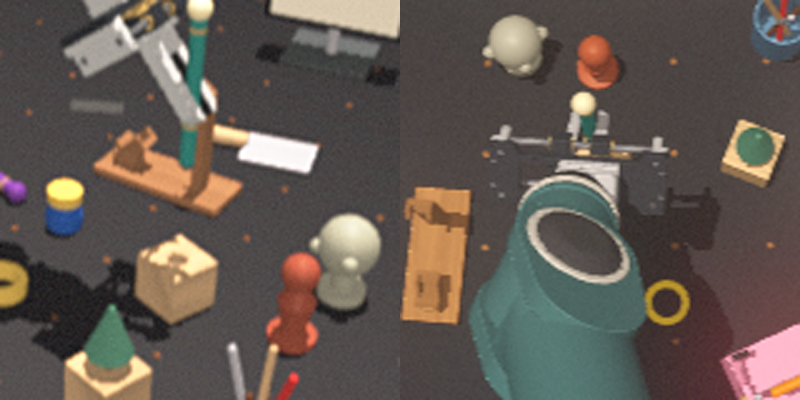

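View pics/wrist4.png

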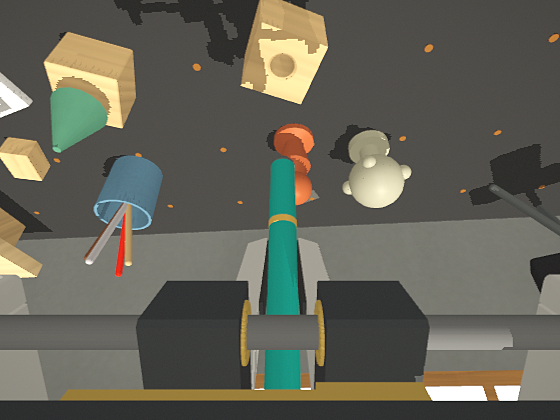

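The lamp is upright in the hand and the block hole is seen at (283,66) in the wrist view, but q6 is near its limit of 0.19. I turn the heading further off radial so the wrist has room to go down.

```bash
python3 - <<'E'
from h import *
for psi in (-.485,-.885):
    Rt=toolR(psi,.698); go(np.array([.597,.0925,.25])+.019*Rt[:,2],Rt)
E
```

```text
now [0.61   0.0923 0.2316]
shift [-0.0019 -0.0094 -0.0067] turn [0.5167 0.0044 0.6133]
now [0.61   0.0923 0.2316]
shift [ 0.0016 -0.016  -0.0096] turn [1.0315 0.0041 1.2257]
```

>>> move_arm:
  plan:
    - [[0, -0.002, -0.002], [0.12, 0, 0.14], 0]
    - [[0, -0.005, -0.004], [0.25, 0, 0.3], 0]
    - [[0, -0.007, -0.005], [0.38, 0, 0.45], 0]
    - [[-0.001, -0.009, -0.006], [0.48, 0, 0.57], 0]
    - [[-0.0019, -0.0094, -0.0067], [0.517, 0.0044, 0.613], 0]
    - [[-0.0019, -0.0094, -0.0067], [0.517, 0.0044, 0.613], 0]
    - [[-0.0019, -0.0094, -0.0067], [0.517, 0.0044, 0.613], 0]

```text
time: 5.75
eef_pos: [0.6076, 0.086, 0.2348]
tool_rot: [0.225, 0.912, -0.082, 0.332]
ft_force: [0.2, -0.0, -0.5]
grip_width: 0.015
```

```bash
python3 - <<'E'
from h import *
s=manip.get_state(); print(s['q'])
for psi in (-.885,):
    Rt=toolR(psi,.698); go(np.array([.597,.0925,.25])+.019*Rt[:,2],Rt)
E
```

```text
[-0.7885983   0.18126667  0.33618689  2.07514114  0.88795548  0.655806
 -0.04170564]
now [0.6076 0.086  0.2348]
shift [ 0.0008 -0.0065 -0.002 ] turn [ 5.146e-01 -4.000e-04  6.166e-01]
```

q6 is now 0.66, which is enough room. Next I check the lamp's lean and foot position with the cameras.

```bash
cat >> h.py <<'E'
def lampline(views):
    N=[];D=[]
    for d,b in views:
        H,S,V=cv2.split(cv2.cvtColor(d['img'],cv2.COLOR_BGR2HSV)); m=(H>75)&(H<100)&(S>90)
        o=np.zeros_like(m);o[b[1]:b[3],b[0]:b[2]]=m[b[1]:b[3],b[0]:b[2]]
        v,u=np.nonzero(o); vx,vy,x0,y0=cv2.fitLine(np.stack([u,v],1).astype(np.float32),cv2.DIST_HUBER,0,.01,.01).ravel()
        f,Rm,p=cam(d); r=lambda u,v:Rm@np.array([(u-d['cx'])/f,(v-d['cy'])/f,1])
        n=np.cross(r(x0-20*vx,y0-20*vy),r(x0+20*vx,y0+20*vy)); n/=np.linalg.norm(n); N.append(n);D.append(n@p); print('px',len(u),x0,y0,vx,vy,u.min(),u.max(),v.min(),v.max())
    a=np.cross(*N); a/=np.linalg.norm(a)*np.sign(a[2]); p=np.linalg.lstsq(np.array(N+[a]),np.array(D+[0]),rcond=None)[0]
    return p,a
E
python3 - <<'E'
from h import *
for n in ('scene','wrist'): grab(n,n+'5')
a=load('scene5')['img'][110:270,260:420]
cv2.imwrite('pics/c5.png',np.hstack([cv2.resize(a,(420,420),interpolation=cv2.INTER_CUBIC),load('wrist5')['img'][:,190:370]]))
p,a=lampline([(load('scene5'),(325,110,370,230)),(load('wrist5'),(260,120,305,300))])
print(a,'lean',np.arccos(a[2]))
for z in (.1,.17,.25): print(p+a*(z-p[2])/a[2])
E
```

```text
px 259 346.355 165.1842 0.089914754 -0.99594945 341 352 137 195
px 3700 282.01764 230.9019 0.00019855896 1.0 266 298 159 299
[ 7.88938984e-04 -2.01026262e-04  9.99999669e-01] lean 0.0008141476675712448
[0.59765056 0.09093869 0.1       ]
[0.59770579 0.09092461 0.17      ]
[0.59776891 0.09090853 0.25      ]
```

View pics/c5.png

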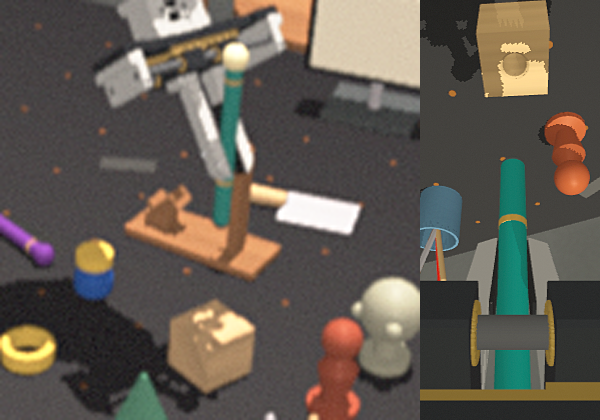

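```bash
python3 - <<'E'
from h import *
d=load('wrist5'); c=d['img'][0:110,230:340]
cv2.imwrite('pics/c6.png',cv2.resize(c,(550,550),interpolation=cv2.INTER_CUBIC))
m=cv2.inRange(cv2.cvtColor(d['img'],cv2.COLOR_BGR2HSV),(5,50,60),(28,255,255)); 
# block top corners
print(ray(d,285,64,.055), ray(d,282,160,.15))
E
```

```text
[0.59504936 0.09532091 0.055     ] [0.61447347 0.082082   0.15      ]
```

View pics/c6.png

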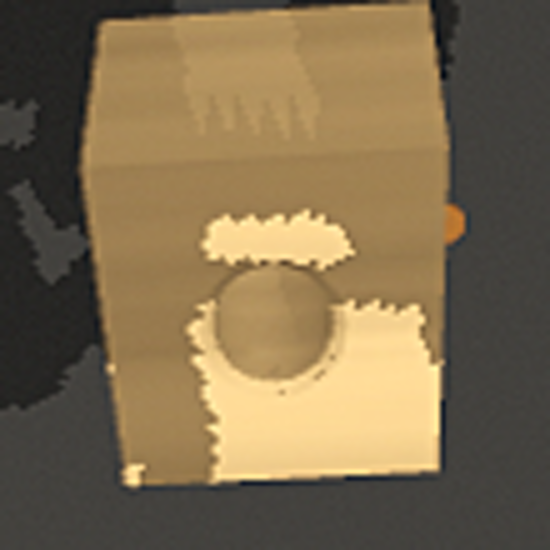

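```bash
python3 - <<'E'
from h import *
Rt=toolR(-.485,.698)
for z in (.2348,.126): go([.6068,.0875,z],Rt)
E
```

```text
now [0.6074 0.0852 0.2349]
shift [ 0.0021  0.0029 -0.0016] turn [-0.0009 -0.0006  0.0013]
now [0.6074 0.0852 0.2349]
shift [0.1186 0.003  0.1373] turn [-0.0009 -0.0006  0.0013]
```

>>> move_arm:
  plan:
    - [[0.01, 0.003, 0.01], [0, 0, 0], 0]
    - [[0.03, 0.003, 0.035], [0, 0, 0], 0]
    - [[0.055, 0.003, 0.065], [0, 0, 0], 0]
    - [[0.08, 0.003, 0.092], [0, 0, 0], 0]
    - [[0.1, 0.003, 0.115], [0, 0, 0], 0]
    - [[0.114, 0.003, 0.132], [0, 0, 0], 0]
    - [[0.1186, 0.003, 0.1373], [0, 0, 0], 0]
    - [[0.1186, 0.003, 0.1373], [0, 0, 0], 0]
    - [[0.1186, 0.003, 0.1373], [0, 0, 0], 0]

```text
time: 6.6
eef_pos: [0.607, 0.0881, 0.1263]
tool_rot: [0.226, 0.912, -0.083, 0.332]
ft_force: [0.5, -0.2, -0.5]
grip_width: 0.0153
```

```bash
python3 - <<'E'
from h import *
print(manip.get_state()['q'],manip.get_state()['ft_force'])
go([.6068,.0875,.126],toolR(-.485,.698))
for n in ('scene','wrist'): grab(n,n+'7')
a=load('scene7')['img'][190:270,300:380]
cv2.imwrite('pics/c7.png',np.hstack([cv2.resize(a,(480,480),interpolation=cv2.INTER_CUBIC),cv2.resize(load('wrist7')['img'][60:240,220:340],(320,480))]))
p,a=lampline([(load('scene7'),(325,140,370,245)),(load('wrist7'),(260,120,305,300))])
print(a); print(p+a*(.06-p[2])/a[2])
E
```

```text
[-0.83451511  0.38361489  0.40224833  2.15431999  1.13246023  0.4613554
 -0.4020111 ] [ 0.4940001  -0.22187719 -0.47308932]
now [0.607  0.0881 0.1263]
shift [ 0.0002 -0.001   0.0004] turn [-0.002  -0.0001  0.0002]
px 202 343.08682 202.91719 0.08307511 -0.9965433 339 347 177 229
px 3673 282.03314 231.07889 0.000509576 -0.9999999 267 298 159 299
[-0.00640112  0.0018742   0.99997776]
[0.59741948 0.09378937 0.06      ]
```

View pics/c7.png

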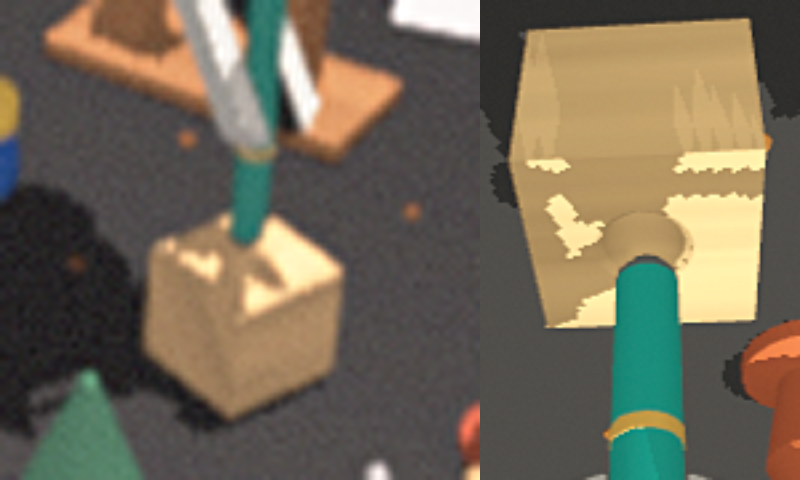

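The foot sits over the hole mouth in both views: column 282 in the wrist view, and about (341,231) in the scene view. I insert the first half.

>>> move_arm:
  plan:
    - [[0.005, -0.0005, 0.006], [0, 0, 0], 0]
    - [[0.012, -0.0005, 0.0143], [0, 0, 0], 0]
    - [[0.019, -0.0005, 0.0226], [0, 0, 0], 0]
    - [[0.025, -0.0005, 0.03], [0, 0, 0], 0]
    - [[0.025, -0.0005, 0.03], [0, 0, 0], 0]
    - [[0.025, -0.0005, 0.03], [0, 0, 0], 0]

```text
time: 7.2
eef_pos: [0.6069, 0.0878, 0.1026]
tool_rot: [0.226, 0.912, -0.083, 0.332]
ft_force: [0.2, -0.5, 0.2]
grip_width: 0.0154
```

>>> move_arm:
  plan:
    - [[0.005, 0, 0.006], [0, 0, 0], 0]
    - [[0.011, 0, 0.013], [0, 0, 0], 0]
    - [[0.016, 0, 0.019], [0, 0, 0], 0]
    - [[0.02, 0, 0.024], [0, 0, 0], 0]
    - [[0.02, 0, 0.024], [0, 0, 0], 0]

```text
time: 7.62
eef_pos: [0.6067, 0.0877, 0.0831]
tool_rot: [0.226, 0.912, -0.083, 0.332]
ft_force: [-0.2, -0.2, -1.1]
grip_width: 0.0153
```

>>> move_arm:
  plan:
    - [[0.002, 0, 0.0025], [0, 0, 0], 0]
    - [[0.004, 0, 0.005], [0, 0, 0], 0]
    - [[0.006, 0, 0.0072], [0, 0, 0], 0]
    - [[0.006, 0, 0.0072], [0, 0, 0], 0]
    - [[0.006, 0, 0.0072], [0, 0, 0], 0]

```text
time: 8.03
eef_pos: [0.6069, 0.0878, 0.0782]
tool_rot: [0.226, 0.912, -0.083, 0.332]
ft_force: [-0.7, 0.5, -0.4]
grip_width: 0.0153
```

```bash
python3 - <<'E'
from h import *
print(manip.get_state()['q'],manip.get_state()['ft_force'])
go([.6068,.0875,.126],toolR(-.485,.698))
for n in ('scene','wrist'): grab(n,n+'8')
a=load('scene8')['img'][150:270,280:400]
cv2.imwrite('pics/c8.png',np.hstack([cv2.resize(a,(480,480),interpolation=cv2.INTER_CUBIC),cv2.resize(load('wrist8')['img'][60:240,220:340],(320,480))]))
E
```

```text
[-0.87407433  0.49763126  0.45587913  2.17295107  1.29482577  0.37406639
 -0.62552109] [-0.7200609   0.54929924 -0.38433998]
now [0.6069 0.0878 0.0782]
shift [-0.0513 -0.0005 -0.0611] turn [-0.0024 -0.      0.0001]
```

View pics/c8.png

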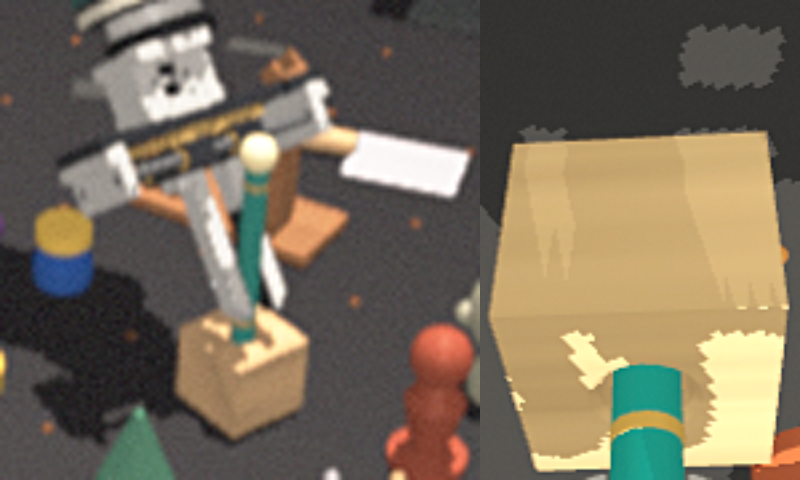

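The post is in the hole with about 2 mm left to drop. I release it and draw back along the tool axis.

>>> move_arm:
  plan:
    - [[0, 0, 0], [0, 0, 0], 0.5]
    - [[0, 0, 0], [0, 0, 0], 0.5]
    - [[0, 0, 0], [0, 0, 0], 0.5]
    - [[0, 0, 0], [0, 0, 0], 0.5]
    - [[0, 0, -0.03], [0, 0, 0], 0.5]
    - [[0, 0, -0.08], [0, 0, 0], 0.5]
    - [[0, 0, -0.14], [0, 0, 0], 0.5]
    - [[0, 0, -0.2], [0, 0, 0], 0.5]
    - [[0, 0, -0.25], [0, 0, 0], 0.5]
    - [[0, 0, -0.27], [0, 0, 0], 0.5]
    - [[0, 0, -0.27], [0, 0, 0], 0.5]
    - [[0, 0, -0.27], [0, 0, 0], 0.5]

```text
time: 9.13
eef_pos: [0.5151, 0.1367, 0.2025]
tool_rot: [0.226, 0.912, -0.082, 0.332]
ft_force: [0.2, -0.5, -0.4]
grip_width: 0.047
```

```bash
python3 - <<'E'
from h import *
s=manip.get_state();print(s['q'],s['ft_force'],s['eef_pos'])
for n in ('scene','wrist','top'): grab(n,n+'9')
a=load('scene9')['img'][130:270,260:400]
cv2.imwrite('pics/c9.png',np.hstack([cv2.resize(a,(420,420),interpolation=cv2.INTER_CUBIC),cv2.resize(load('wrist9')['img'],(560//4*3-40,420))]))
p,a=lampline([(load('scene9'),(335,180,365,240)),(load('wrist9'),(250,80,310,310))])
print(a,p+a*(.055-p[2])/a[2],np.arccos(a[2]))
# globe top height via depth
d=load('wrist9')
E
```

```text
[-1.00055119  0.13058503  0.31685191  2.22428067  0.9666512   0.74906104
 -0.32669294] [ 0.17512836 -0.45599857 -0.3661765 ] [0.51511458 0.13674395 0.20254547]
px 173 341.93958 214.98463 0.096380904 -0.9953445 339 346 195 235
px 1643 282.96158 220.94171 0.0020827795 0.99999785 274 292 166 276
[ 0.00807994 -0.00429165  0.99995815] [0.59603993 0.09464581 0.055     ] 0.009149099065478198
```

View pics/c9.png

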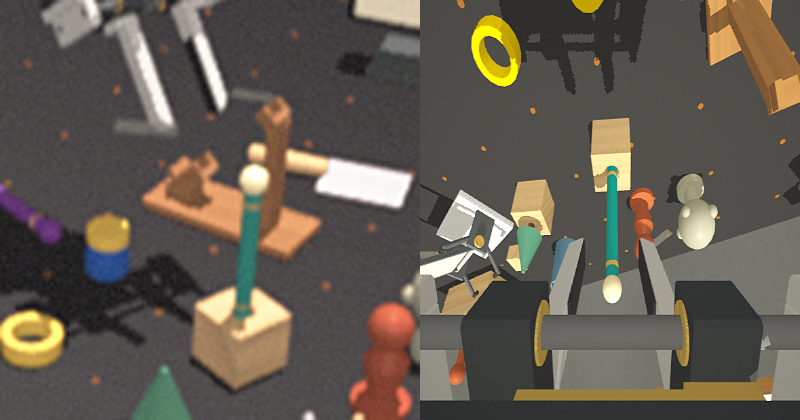

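The lamp stands upright in the block: lean 0.009 rad, axis at (0.596,0.095), which agrees with the hole. Next I rise and head to the flap.

```bash
python3 - <<'E'
from h import *
go([.46,.08,.36],toolR(-.485,.3))
t,s=load('top9'),load('scene9')
T=toolR(-.485,.3)
print('2nd');go([.489,-.327,.33],toolR(-1.312),([.46,.08,.36],T))
# globe height
for d,b in ((s,(335,180,355,198)),):
    H,S,V=cv2.split(cv2.cvtColor(d['img'],cv2.COLOR_BGR2HSV)); m=(H>12)&(H<35)&(S>20)&(S<130)&(V>150); o=np.zeros_like(m);o[b[1]:b[3],b[0]:b[2]]=m[b[1]:b[3],b[0]:b[2]]
    v,u=np.nonzero(o);print(len(u),u.mean(),v.mean(),[ray(d,u.mean(),v.mean(),z).round(4) for z in(.18,.188,.195)])
E
```

```text
now [0.5151 0.1357 0.2014]
shift [-0.1408 -0.1255 -0.2266] turn [-5.900e-03  7.957e-01 -7.000e-04]
2ndTraceback (most recent call last):
  File "<stdin>", line 5, in <module>
  File "h.py", line 25, in go
    print('now',p0.round(4)); print('shift',(R0.T@(np.array(pos)-p0)/.6).round(4),'turn',(R.from_matrix(R0.T@Rt).as_rotvec()/.5).round(4))
                ^^^^^^^^
AttributeError: 'list' object has no attribute 'round'. Did you mean: 'count'?
```

>>> move_arm:
  plan:
    - [[0, 0, -0.06], [0, 0, 0], 0.5]
    - [[-0.02, -0.01, -0.12], [0, 0.1, 0], 0.4]
    - [[-0.05, -0.04, -0.17], [0, 0.25, 0], 0.4]
    - [[-0.09, -0.08, -0.21], [0, 0.4, 0], 0.4]
    - [[-0.12, -0.11, -0.2266], [0, 0.6, 0], 0.4]
    - [[-0.14, -0.1255, -0.2266], [0, 0.75, 0], 0.4]
    - [[-0.1408, -0.1255, -0.2266], [0, 0.8, 0], 0.4]
    - [[-0.1408, -0.1255, -0.2266], [0, 0.8, 0], 0.4]
    - [[-0.1408, -0.1255, -0.2266], [0, 0.8, 0], 0.4]

```text
time: 10.03
eef_pos: [0.4599, 0.0802, 0.3599]
tool_rot: [0.238, 0.96, -0.037, 0.144]
ft_force: [0.0, 0.6, -0.7]
grip_width: 0.0377
```

```bash
python3 - <<'E'
from h import *
s=load('scene9')
for d,b in ((s,(335,180,355,198)),):
    H,S,V=cv2.split(cv2.cvtColor(d['img'],cv2.COLOR_BGR2HSV)); m=(H>12)&(H<35)&(S>20)&(S<130)&(V>150); o=np.zeros_like(m);o[b[1]:b[3],b[0]:b[2]]=m[b[1]:b[3],b[0]:b[2]]
    v,u=np.nonzero(o);print(len(u),u.mean(),v.mean(),[ray(d,u.mean(),v.mean(),z).round(4) for z in(.18,.188,.195)])
print(manip.get_state()['q'])
go([.47,-.13,.36],toolR(-1.0,0.1))
go([.489,-.327,.33],toolR(-1.312))
E
```

```text
91 344.75824175824175 187.64835164835165 [array([0.5887, 0.1163, 0.18  ]), array([0.5936, 0.1041, 0.188 ]), array([0.5979, 0.0933, 0.195 ])]
[-0.96994784 -0.17021529  0.49417842  1.94429232  0.35148497  1.19501476
  0.50405797]
now [0.4599 0.0802 0.3599]
shift [-0.1707 -0.3018  0.0533] turn [0.1981 0.3905 1.0081]
now [0.4599 0.0802 0.3599]
shift [-0.3294 -0.577   0.1553] turn [0.2412 0.5658 1.638 ]
```

The scene ray puts the globe centre at about 0.194 m, against the expected 0.188 m. I check the seating depth with more views before moving on.

```bash
python3 - <<'E'
from h import *
for n in ('scene','wrist','top'): grab(n,n+'10')
cv2.imwrite('pics/c10.png',np.hstack([cv2.resize(load('scene10')['img'][170:260,315:375],(320,480),interpolation=cv2.INTER_CUBIC),cv2.resize(load('top10')['img'][150:210,230:290],(480,480),interpolation=cv2.INTER_CUBIC)]))
def prj(d,p):
    f,Rm,c=cam(d); q=Rm.T@(np.array(p)-c); return (q[:2]/q[2]*f+[d['cx'],d['cy']]).round(1)
for n in ('scene10','top10'):
    d=load(n);print(n,[prj(d,[.596,.094,z]) for z in(.055,.188,.2)], 'block corner-mid', prj(d,[.596,.094,0]))
E
```

```text
scene10 [array([340.2, 232.3]), array([344. , 189.7]), array([344.3, 185.6])] block corner-mid [338.7 248.7]
top10 [array([258.6, 184.9]), array([256.2, 175.3]), array([255.9, 174.4])] block corner-mid [259.5 188.4]
```

View pics/c10.png

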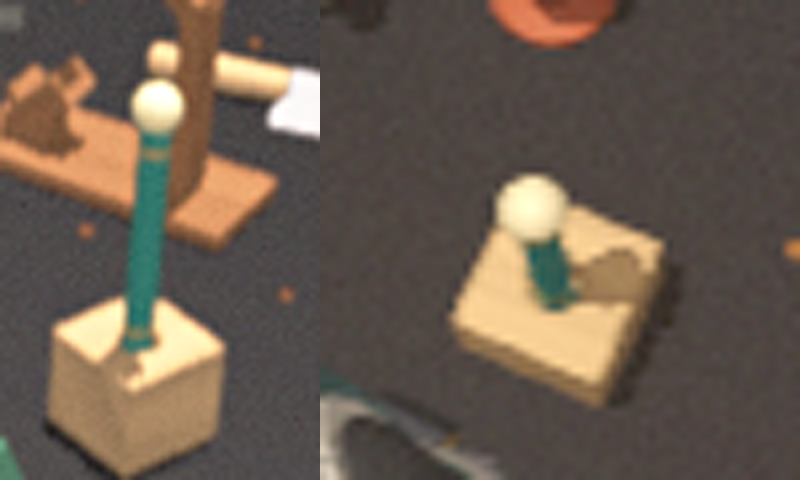

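View pics/wrist10.png

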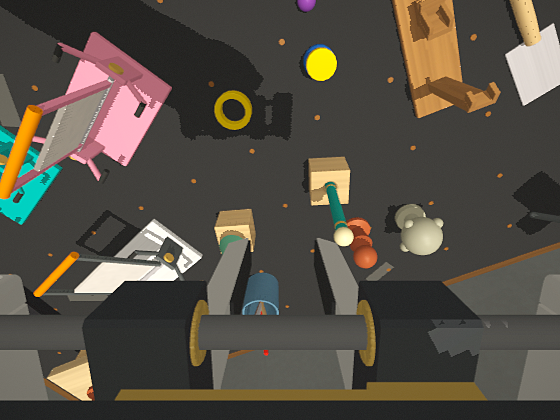

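The globe centre reads (344.4,189.4) in the scene crop, and (344.0,189.7) is predicted for a fully seated lamp. My mask had been clipped, so the lamp is seated. On to the flap.

>>> move_arm:
  plan:
    - [[-0.03, -0.05, 0.005], [0.03, 0.06, 0.16], 0.4]
    - [[-0.06, -0.11, 0.015], [0.06, 0.12, 0.32], 0.4]
    - [[-0.1, -0.17, 0.03], [0.1, 0.2, 0.5], 0.4]
    - [[-0.13, -0.23, 0.04], [0.14, 0.27, 0.7], 0.4]
    - [[-0.155, -0.275, 0.05], [0.17, 0.34, 0.87], 0.4]
    - [[-0.1707, -0.3018, 0.0533], [0.198, 0.39, 0.99], 0.4]
    - [[-0.1707, -0.3018, 0.0533], [0.198, 0.39, 0.99], 0.4]
    - [[-0.1707, -0.3018, 0.0533], [0.198, 0.39, 0.99], 0.4]

```text
time: 10.85
eef_pos: [0.47, -0.13, 0.3598]
tool_rot: [0.475, 0.879, -0.025, 0.043]
ft_force: [-0.7, 0.7, 0.4]
grip_width: 0.0379
```

```bash
python3 - <<'E'
from h import *
print(manip.get_state()['q'])
go([.489,-.327,.30],toolR(-1.312))
E
```

```text
[-0.74287706 -0.02552448  0.8923736   1.79841747  0.09948914  1.2955944
  0.70591197]
now [ 0.47   -0.13    0.3598]
shift [-0.2806 -0.1531  0.1286] turn [0.0273 0.1985 0.6418]
```

>>> move_arm:
  plan:
    - [[-0.04, -0.02, 0.01], [0, 0.03, 0.1], 0.4]
    - [[-0.08, -0.045, 0.025], [0.01, 0.06, 0.2], 0.4]
    - [[-0.12, -0.065, 0.04], [0.01, 0.09, 0.3], 0.4]
    - [[-0.14, -0.077, 0.055], [0.014, 0.1, 0.32], 0.4]
    - [[-0.14, -0.077, 0.055], [0.014, 0.1, 0.32], 0.4]

```text
time: 11.27
eef_pos: [0.4785, -0.2289, 0.334]
tool_rot: [0.544, 0.839, -0.013, 0.021]
ft_force: [-0.6, 0.5, 0.0]
grip_width: 0.0377
```

```bash
python3 - <<'E'
from h import *
print(manip.get_state()['q'])
go([.489,-.327,.30],toolR(-1.312))
E
```

```text
[-0.52443104  0.19194254  1.03436218  1.72702763 -0.14238728  1.2789793
  0.9562902 ]
now [ 0.4785 -0.2289  0.334 ]
shift [-0.1536 -0.0506  0.0641] turn [0.01   0.096  0.3208]
```

>>> move_arm:
  plan:
    - [[-0.03, -0.01, 0.01], [0, 0.02, 0.06], 0.4]
    - [[-0.07, -0.025, 0.03], [0, 0.05, 0.15], 0.4]
    - [[-0.11, -0.04, 0.05], [0, 0.075, 0.24], 0.4]
    - [[-0.14, -0.048, 0.06], [0, 0.09, 0.3], 0.4]
    - [[-0.1536, -0.0506, 0.0641], [0.01, 0.096, 0.3208], 0.4]
    - [[-0.1536, -0.0506, 0.0641], [0.01, 0.096, 0.3208], 0.4]
    - [[-0.1536, -0.0506, 0.0641], [0.01, 0.096, 0.3208], 0.4]

```text
time: 11.85
eef_pos: [0.4904, -0.3243, 0.3016]
tool_rot: [0.608, 0.794, 0.001, 0.001]
ft_force: [0.4, 0.7, 0.6]
grip_width: 0.0376
```

```bash
python3 - <<'E'
from h import *
print(manip.get_state()['q'])
go([.489,-.327,.30],toolR(-1.312))
for n in ('scene','wrist','top'): grab(n,n+'12')
d=load('wrist12')
def prj(p):
    f,Rm,c=cam(d); q=Rm.T@(np.array(p)-c); return (q[:2]/q[2]*f+[d['cx'],d['cy']]).round(1)
ax=np.array([-.256,.967,0]);b=np.array([.489,-.327,.147])
print(prj(b),prj(b+ax*.0575),prj(b-ax*.0575))
E
```

```text
[-0.21417018  0.41581164  1.01318998  1.61254551 -0.36490538  1.31569602
  1.11679369]
now [ 0.4904 -0.3243  0.3016]
shift [-0.0038 -0.0034  0.0027] turn [ 0.0056 -0.0014  0.0079]
[279.2 200.9] [279.3 146.2] [279.1 251.3]
```

View pics/wrist12.png

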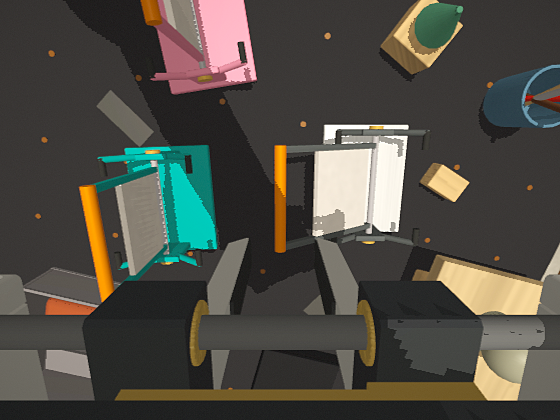

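View pics/scene12.png

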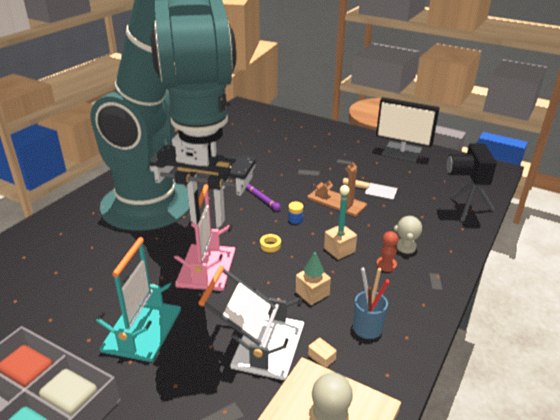

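The wrist view shows the orange bar at column 280, rows 146–251, exactly as predicted from the first measurement. The turquoise bar at (95,240) is near where the gripper body will come down, so I check its clearance.

```bash
python3 - <<'E'
from h import *
for nm,boxes in (('top0',{'turq':(415,250,465,280),'pink':(325,250,375,285),'white':(380,200,430,225)}),('wrist12',{'turq':(75,180,120,300),'white':(270,140,292,255)})):
    d=load(nm);H,S,V=cv2.split(cv2.cvtColor(d['img'],cv2.COLOR_BGR2HSV)); m=(H>5)&(H<20)&(S>180)&(V>150);P=pts(d)
    R0=rot(manip.get_state()['tool_rot']); p0=np.array([.489,-.327,.147])
    for k,b in boxes.items():
        o=np.zeros_like(m);o[b[1]:b[3],b[0]:b[2]]=m[b[1]:b[3],b[0]:b[2]]; q=P[o]; q=q[np.isfinite(q).all(1)]
        print(nm,k,len(q),np.percentile(q,3,0).round(3),np.median(q,0).round(4),np.percentile(q,97,0).round(3)); l=(q-p0)@R0; print('   tool-frame from bar',np.percentile(l,2,0).round(3),np.percentile(l,98,0).round(3))
E
```

```text
top0 turq 168 [ 0.323 -0.451  0.21 ] [ 0.341  -0.4004  0.2158] [ 0.359 -0.347  0.221]
   tool-frame from bar [-0.086 -0.168 -0.075] [ 0.025 -0.156 -0.063]
top0 pink 155 [ 0.313 -0.202  0.21 ] [ 0.3347 -0.153   0.2151] [ 0.358 -0.104  0.221]
   tool-frame from bar [ 0.154 -0.114 -0.075] [ 0.262 -0.092 -0.062]
top0 white 144 [ 0.474 -0.379  0.146] [ 0.4886 -0.3266  0.1525] [ 0.505 -0.275  0.158]
   tool-frame from bar [-0.055 -0.005 -0.011] [0.055 0.005 0.001]
wrist12 turq 1606 [ 0.233 -0.478  0.   ] [ 0.3395 -0.3919  0.2149] [ 0.356 -0.344  0.217]
   tool-frame from bar [-0.089 -0.303 -0.071] [ 0.027 -0.155  0.146]
wrist12 white 990 [ 0.472 -0.377  0.149] [ 0.4899 -0.3256  0.1519] [ 0.505 -0.271  0.154]
   tool-frame from bar [-0.053 -0.004 -0.007] [ 0.059  0.006 -0.002]
```

There is 67 mm of clearance to the turquoise bar. I descend to straddle the bar.

>>> move_arm:
  plan:
    - [[-0.002, -0.0034, 0.03], [0.005, 0, 0.008], 0.45]
    - [[-0.0038, -0.0034, 0.08], [0.005, 0, 0.008], 0.45]
    - [[-0.0038, -0.0034, 0.13], [0.005, 0, 0.008], 0.45]
    - [[-0.0038, -0.0034, 0.18], [0.005, 0, 0.008], 0.45]
    - [[-0.0038, -0.0034, 0.2], [0.005, 0, 0.008], 0.45]
    - [[-0.0038, -0.0034, 0.21], [0.005, 0, 0.008], 0.45]
    - [[-0.0038, -0.0034, 0.21], [0.005, 0, 0.008], 0.45]

```text
time: 12.58
eef_pos: [0.4892, -0.3277, 0.1759]
tool_rot: [0.61, 0.792, 0.0, -0.0]
ft_force: [-0.1, -0.6, -1.6]
grip_width: 0.0425
```

```bash
python3 - <<'E'
from h import *
print(manip.get_state()['q'])
go([.489,-.3265,.128],toolR(-1.312))
grab('wrist','wrist13')
E
```

```text
[-0.14179819  0.53714351  0.92890093  1.75965094 -0.48140266  1.09062472
  1.20724636]
now [ 0.4892 -0.3277  0.1759]
shift [0.002  0.0002 0.0799] turn [ 0.0014 -0.0012 -0.0028]
```

View pics/wrist13.png

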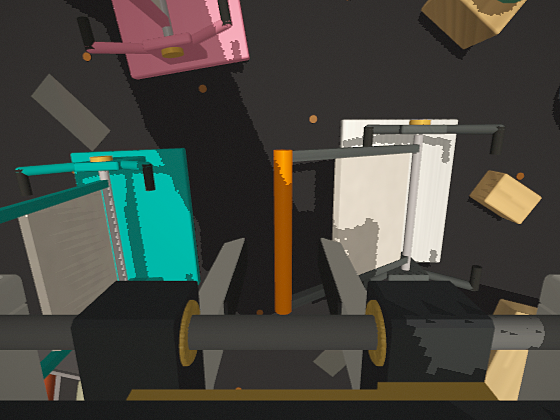

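The bar at column 283 lies midway between the finger tips (about 235 and 330). I narrow a little, go down and close.

>>> move_arm:
  plan:
    - [[0.001, 0, 0.01], [0, 0, 0], 0.36]
    - [[0.002, 0, 0.025], [0, 0, 0], 0.36]
    - [[0.002, 0, 0.045], [0, 0, 0], 0.36]
    - [[0.002, 0, 0.062], [0, 0, 0], 0.36]
    - [[0.002, 0, 0.075], [0, 0, 0], 0.36]
    - [[0.002, 0, 0.08], [0, 0, 0], 0.36]
    - [[0.002, 0, 0.08], [0, 0, 0], 0.36]

```text
time: 13.22
eef_pos: [0.4883, -0.327, 0.1269]
tool_rot: [0.611, 0.792, 0.0, -0.0]
ft_force: [0.1, 0.1, 0.7]
grip_width: 0.0333
```

```bash
python3 - <<'E'
from h import *
s=manip.get_state();print(s['q'],s['ft_force'])
go([.489,-.3265,.128],toolR(-1.312))
grab('wrist','wrist14')
E
```

```text
[-0.10787042  0.59252914  0.88273458  1.8024265  -0.53632028  1.00650858
  1.24655688] [0.09375293 0.0527042  0.69461748]
now [ 0.4883 -0.327   0.1269]
shift [ 0.0005  0.0013 -0.0018] turn [-0.0004 -0.0019 -0.005 ]
```

View pics/wrist14.png

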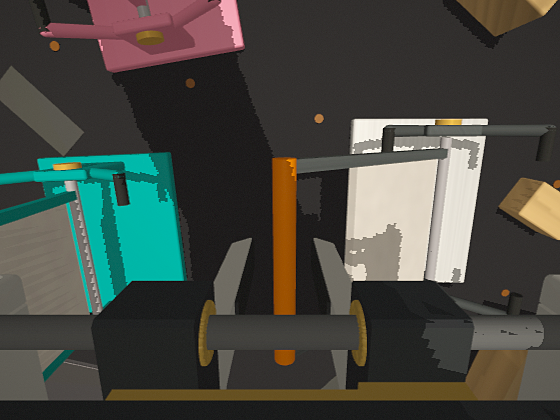

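The bar at column 285 is between the fingers and there is no contact force yet. Close with a modest grip.

>>> move_arm:
  plan:
    - [[0, 0.001, 0], [0, 0, 0], 0.2]
    - [[0, 0.0013, 0], [0, 0, 0], 0]
    - [[0, 0.0013, 0], [0, 0, 0], 0]
    - [[0, 0.0013, 0], [0, 0, 0], 0]
    - [[0, 0.0013, 0], [0, 0, 0], 0]
    - [[0, 0.0013, 0], [0, 0, 0], 0]
    - [[0, 0.0013, 0], [0, 0, 0], 0]
  force: 15

```text
time: 13.85
eef_pos: [0.4895, -0.327, 0.128]
tool_rot: [0.611, 0.792, 0.0, 0.0]
ft_force: [-3.3, 0.7, 4.2]
grip_width: 0.0112
```

```bash
python3 - <<'E'
from h import *
s=manip.get_state();print(s['eef_pos'],s['ft_force'],s['grip_width'])
R0=rot(s['tool_rot']); b=s['eef_pos']-.019*R0[:,2]; print('bar',b)
th0=-.95; X=np.array([np.cos(.259),np.sin(.259),0])
hin=b-.15*(np.sin(th0)*X+np.cos(th0)*np.array([0,0,1])); print('hinge',hin)
for th in np.linspace(-.95,0,20)[1:]:
    t=hin+.15*(np.sin(th)*X+np.cos(th)*np.array([0,0,1])); print(round(th,3),(R0.T@(t-b)/.6).round(4))
E
```

```text
[ 0.48946657 -0.32696565  0.12801723] [-3.27883713  0.69132912  4.20648293] 0.011248334351257242
bar [ 0.48944771 -0.32697326  0.14701722]
hinge [ 0.60739051 -0.29572419  0.05976476]
-0.9 [ 0.      0.0075 -0.01  ]
-0.85 [ 0.      0.0156 -0.0196]
-0.8 [ 0.0001  0.024  -0.0287]
-0.75 [ 0.0001  0.033  -0.0375]
-0.7 [ 0.0001  0.0423 -0.0457]
-0.65 [ 0.0001  0.0521 -0.0535]
-0.6 [ 0.0002  0.0623 -0.0608]
-0.55 [ 0.0002  0.0728 -0.0676]
-0.5 [ 0.0002  0.0836 -0.0739]
-0.45 [ 0.0002  0.0947 -0.0796]
-0.4 [ 0.0003  0.1061 -0.0847]
-0.35 [ 0.0003  0.1177 -0.0893]
-0.3 [ 0.0003  0.1296 -0.0933]
-0.25 [ 0.0004  0.1416 -0.0967]
-0.2 [ 0.0004  0.1538 -0.0994]
-0.15 [ 0.0004  0.1661 -0.1016]
-0.1 [ 0.0005  0.1785 -0.1031]
-0.05 [ 0.0005  0.191  -0.1041]
0.0 [ 0.0005  0.2035 -0.1044]
```

Gripped: the width is 11.2 mm on a 12 mm bar, and the implied hinge height of 59.8 mm matches the given 60 mm. I swing along the arc, the first half to -0.5.

>>> move_arm:
  plan:
    - [[0, 0.0075, -0.01], [0, 0, 0], 0]
    - [[0, 0.0156, -0.0196], [0, 0, 0], 0]
    - [[0, 0.024, -0.0287], [0, 0, 0], 0]
    - [[0, 0.033, -0.0375], [0, 0, 0], 0]
    - [[0, 0.0423, -0.0457], [0, 0, 0], 0]
    - [[0, 0.0521, -0.0535], [0, 0, 0], 0]
    - [[0, 0.0623, -0.0608], [0, 0, 0], 0]
    - [[0, 0.0728, -0.0676], [0, 0, 0], 0]
    - [[0, 0.0836, -0.0739], [0, 0, 0], 0]
    - [[0, 0.0836, -0.0739], [0, 0, 0], 0]

```text
time: 14.68
eef_pos: [0.5396, -0.3141, 0.1736]
tool_rot: [0.61, 0.792, 0.0, 0.001]
ft_force: [-6.5, 0.4, 8.6]
grip_width: 0.0113
```

```bash
python3 - <<'E'
from h import *
s=manip.get_state();print(s['eef_pos'],s['ft_force'],s['grip_width'],s['q'])
R0=rot(s['tool_rot']); b=s['eef_pos']-.019*R0[:,2]; print('bar',b)
X=np.array([np.cos(.259),np.sin(.259),0]); hin=np.array([.6074,-.2957,.0598])
r=b-hin; print('r',np.hypot(r@X,r[2]),'th',np.arctan2(r@X,r[2]))
for th in np.linspace(-.5,0,11)[1:]:
    t=hin+.15*(np.sin(th)*X+np.cos(th)*np.array([0,0,1])); print(round(th,3),(R0.T@(t-b)/.6).round(4))
grab('scene','scene15');grab('wrist','wrist15')
cv2.imwrite('pics/c15.png',np.hstack([cv2.resize(load('scene15')['img'][220:400,170:350],(420,420)),cv2.resize(load('wrist15')['img'],(380,285)).repeat(1,0) if 0 else cv2.copyMakeBorder(cv2.resize(load('wrist15')['img'],(380,285)),0,135,0,0,0)]))
E
```

```text
[ 0.53955497 -0.31411645  0.17361043] [-6.48607959  0.43470245  8.63601458] 0.01129098528844163 [-0.14940239  0.60019832  0.8998122   1.67099112 -0.51402056  1.12244796
  1.15211143]
bar [ 0.53951646 -0.31410624  0.19261039]
r 0.15028439051638545 th -0.4870292134819404
-0.45 [ 0.0007  0.0085 -0.0037]
-0.4 [ 0.0007  0.0199 -0.0089]
-0.35 [ 0.0007  0.0315 -0.0134]
-0.3 [ 0.0007  0.0434 -0.0174]
-0.25 [ 0.0007  0.0554 -0.0208]
-0.2 [ 0.0007  0.0676 -0.0235]
-0.15 [ 0.0008  0.0799 -0.0257]
-0.1 [ 0.0008  0.0923 -0.0272]
-0.05 [ 0.0008  0.1048 -0.0281]
0.0 [ 0.0008  0.1173 -0.0284]
```

View pics/c15.png

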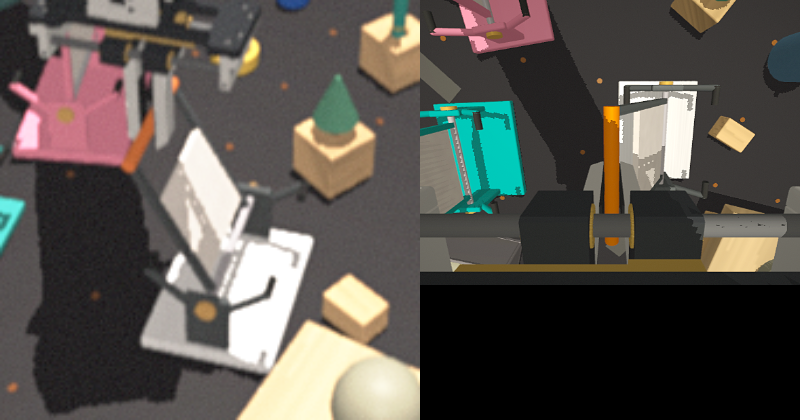

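The flap follows, at about -0.49 rad with a radius of 150.3 mm and the bar held in the fingers. Now I do the rest of the arc, stopping just short at first.

>>> move_arm:
  plan:
    - [[0.0005, 0.0085, -0.0047], [0, 0, 0], 0]
    - [[0.0007, 0.0199, -0.0099], [0, 0, 0], 0]
    - [[0.0007, 0.0315, -0.0144], [0, 0, 0], 0]
    - [[0.0007, 0.0434, -0.0184], [0, 0, 0], 0]
    - [[0.0007, 0.0554, -0.0218], [0, 0, 0], 0]
    - [[0.0007, 0.0676, -0.0245], [0, 0, 0], 0]
    - [[0.0008, 0.0799, -0.0267], [0, 0, 0], 0]
    - [[0.0008, 0.0923, -0.0282], [0, 0, 0], 0]
    - [[0.0008, 0.1, -0.0288], [0, 0, 0], 0]
    - [[0.0008, 0.1048, -0.0291], [0, 0, 0], 0]
    - [[0.0008, 0.1048, -0.0291], [0, 0, 0], 0]

```text
time: 15.7
eef_pos: [0.5991, -0.2975, 0.1895]
tool_rot: [0.611, 0.792, 0.0, 0.0]
ft_force: [-0.3, -2.2, 2.0]
grip_width: 0.0114
```

```bash
python3 - <<'E'
from h import *
s=manip.get_state();print(s['eef_pos'],s['ft_force'],s['grip_width'],s['q'])
R0=rot(s['tool_rot']); b=s['eef_pos']-.019*R0[:,2]; print('bar',b)
X=np.array([np.cos(.259),np.sin(.259),0]); hin=np.array([.6074,-.2957,.0598])
r=b-hin; print('r',np.hypot(r@X,r[2]),'th',np.arctan2(r@X,r[2]))
t=hin+.15*np.array([0,0,1]); print((R0.T@(t-b)/.6).round(4))
grab('scene','scene16');grab('wrist','wrist16');grab('top','top16')
cv2.imwrite('pics/c16.png',np.hstack([cv2.resize(load('scene16')['img'][190:390,170:370],(420,420),interpolation=cv2.INTER_CUBIC),cv2.copyMakeBorder(cv2.resize(load('wrist16')['img'],(380,285)),0,135,0,0,0)]))
E
```

```text
[ 0.59914097 -0.29748269  0.18949927] [-0.31273332 -2.21467673  1.97563286] 0.01137815946227282 [-0.15560105  0.66222265  0.88085899  1.53155475 -0.53414424  1.20231614
  1.07393364]
bar [ 0.59912851 -0.29749217  0.20849927]
r 0.14893942501148788 th -0.05679595482949884
[-0.0006  0.0141 -0.0022]
```

View pics/c16.png

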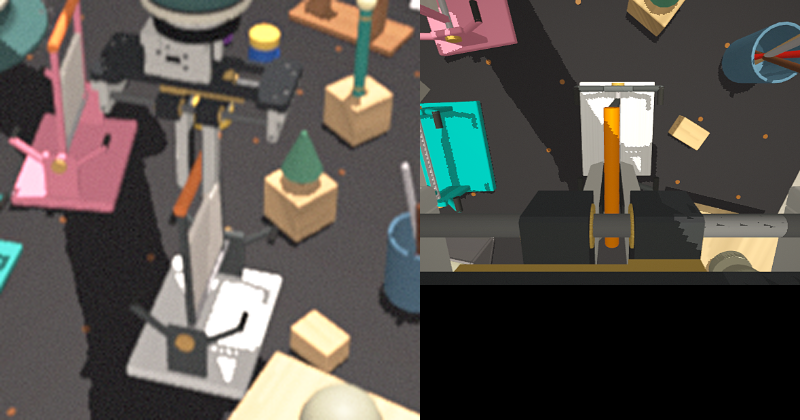

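>>> move_arm:
  plan:
    - [[0, 0.004, -0.0005], [0, 0, 0], 0]
    - [[0, 0.008, -0.001], [0, 0, 0], 0]
    - [[0, 0.0115, -0.0015], [0, 0, 0], 0]
    - [[0, 0.0135, -0.0015], [0, 0, 0], 0]
    - [[0, 0.0135, -0.0015], [0, 0, 0], 0]
    - [[0, 0.0135, -0.0015], [0, 0, 0], 0]

```text
time: 16.35
eef_pos: [0.6063, -0.2955, 0.1902]
tool_rot: [0.611, 0.792, 0.0, -0.0]
ft_force: [1.1, -2.5, -10.5]
grip_width: 0.0116
```

```bash
python3 - <<'E'
from h import *
s=manip.get_state();print(s['eef_pos'],s['ft_force'],s['grip_width'])
R0=rot(s['tool_rot']); b=s['eef_pos']-.019*R0[:,2]; print('bar',b)
X=np.array([np.cos(.259),np.sin(.259),0]); hin=np.array([.6074,-.2957,.0598])
r=b-hin; print('r',np.hypot(r@X,r[2]),'th',np.arctan2(r@X,r[2]))
# circle fit on the measured bar points
A=np.array([[.48945,-.32697,.14702],[.53952,-.31411,.19261],[.59913,-.29749,.2085],b]);u=A[:,:2]@X[:2];z=A[:,2]
from scipy.optimize import least_squares
c=least_squares(lambda q:np.hypot(u-q[0],z-q[1])-.15,[hin@X,.06]).x;print('fit hinge',c,hin@X,'th',np.arctan2(u[-1]-c[0],z[-1]-c[1]))
for n in('scene','wrist','top'):grab(n,n+'17')
# base of stand in top0 and wrist: white mask at low height
d=load('wrist17');P=pts(d);H,S,V=cv2.split(cv2.cvtColor(d['img'],cv2.COLOR_BGR2HSV));
def prj(d,p):
    f,Rm,c=cam(d); q=Rm.T@(np.array(p)-c); return (q[:2]/q[2]*f+[d['cx'],d['cy']]).round(1)
Y=np.array([-np.sin(.259),np.cos(.259),0]);h0=np.array([hin[0],hin[1],0.])
for n in('wrist17','top0','scene17'):
    print(n,'hinge ends',[prj(load(n),hin+k*Y*.065) for k in(1,-1)],'base corners z=.01',[prj(load(n),h0+[0,0,.01]+i*X*.06+j*Y*.08) for i in(1,-1) for j in(1,-1)])
cv2.imwrite('pics/c17.png',np.hstack([cv2.resize(load('scene17')['img'][190:390,170:370],(400,400),interpolation=cv2.INTER_CUBIC),cv2.resize(load('top0')['img'][150:230,345:425],(400,400),interpolation=cv2.INTER_CUBIC)]))
E
```

```text
[ 0.60630493 -0.29549703  0.19019288] [  1.09206495  -2.48745754 -10.50342355] 0.011641180293885344
bar [ 0.60630237 -0.29551314  0.20919287]
r 0.14939630760262312 th -0.006781764938214541
fit hinge [0.51057637 0.05909489] 0.5114082102112392 th -0.0012080238290105882
wrist17 hinge ends [array([282.6, 137.2]), array([283. , 264.9])] base corners z=.01 [array([337.9, 121.7]), array([332.6, 259.3]), array([227.1, 122. ]), array([233.1, 259.6])]
top0 hinge ends [array([365.4, 185.4]), array([406.1, 174.3])] base corners z=.01 [array([352.8, 171.9]), array([401.1, 158.9]), array([363.6, 207.9]), array([412.4, 194.6])]
scene17 hinge ends [array([275.9, 304.8]), array([258.5, 348.3])] base corners z=.01 [array([303.1, 321.5]), array([284.9, 376.8]), array([252.5, 311.3]), array([229. , 364.3])]
```

View pics/c17.png

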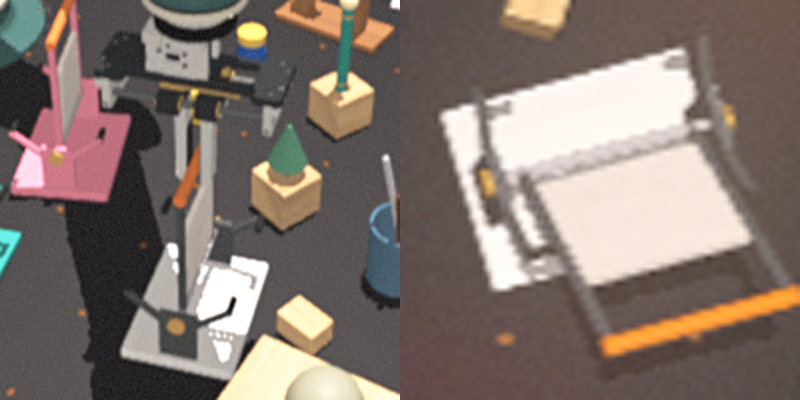

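View pics/wrist17.png

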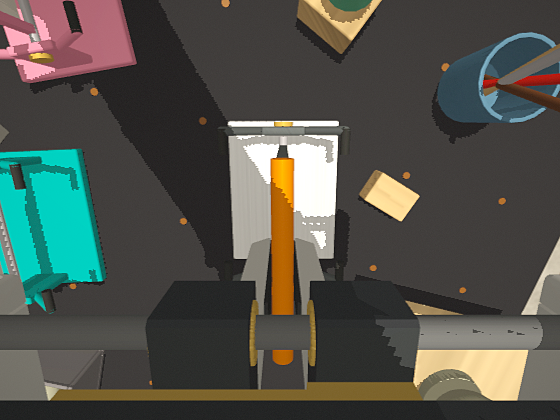

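The flap is upright: the bar at column 283 is directly over the hinge (column 283), and the base edges at 228–340 match the predicted 227–338. I relax the upward pull slightly and dwell.

>>> move_arm:
  plan:
    - [[0, 0.0004, 0.0005], [0, 0, 0], 0]
    - [[0, 0.0005, 0.001], [0, 0, 0], 0]
    - [[0, 0.0005, 0.001], [0, 0, 0], 0]
    - [[0, 0.0005, 0.001], [0, 0, 0], 0]
    - [[0, 0.0005, 0.001], [0, 0, 0], 0]
    - [[0, 0.0005, 0.001], [0, 0, 0], 0]
    - [[0, 0.0005, 0.001], [0, 0, 0], 0]
    - [[0, 0.0005, 0.001], [0, 0, 0], 0]
    - [[0, 0.0005, 0.001], [0, 0, 0], 0]
    - [[0, 0.0005, 0.001], [0, 0, 0], 0]
  force: 18

```text
time: 17.33
eef_pos: [0.6069, -0.2955, 0.1902]
tool_rot: [0.611, 0.792, 0.001, 0.0]
ft_force: [-0.8, 1.9, -4.9]
grip_width: 0.0115
```

```bash
python3 - <<'E'
from h import *
s=manip.get_state();print(s['eef_pos'],s['ft_force'],s['grip_width'],abs(s['qvel']).max())
b=s['eef_pos']-.019*rot(s['tool_rot'])[:,2]
X=np.array([np.cos(.259),np.sin(.259),0]);r=b-np.array([.6068,-.2957,.0595]);print('th',np.arctan2(r@X,r[2]))
for n in('scene','top'):grab(n,n+'18')
E
```

```text
[ 0.60687661 -0.29547093  0.19016625] [-0.79125739  1.87904963 -4.87813739] 0.011481198552266954 0.001297349692446362
th 0.0007370696801333983
```

View pics/scene18.png

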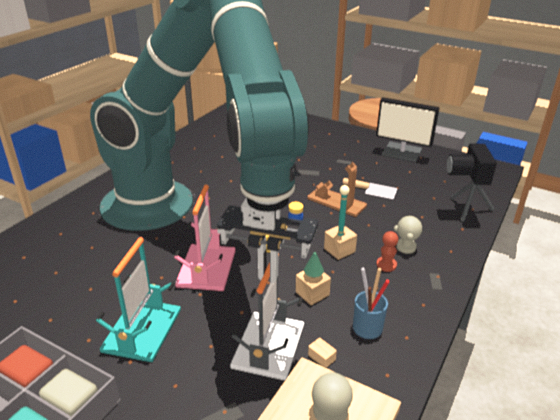

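The scene view shows the flap upright and held at (265,290), the lamp standing at (343,215), and the bystanders where they were. I hand it in.

```bash
python3 -c "
from cell import manip
print(manip.close_job())"
```

```text
the job is handed in; nothing more can be done
None
```

I stood the lamp in the hole of its block and let go. I then swung the white flap up by its orange bar and handed the job in at about 17.4 s, still gripping it upright. No verdict is reported, so the results below rest on my own checks.

- **Lamp:** After release it leaned about 0.009 rad, and its axis at (0.596, 0.095) was within about 2 mm of my hole estimate of (0.597, 0.093). The globe's height in the picture fits a foot fully seated on the bottom of the hole.
- **Flap:** The computed angle was about 0.00 rad; different hinge estimates gave -0.007 to +0.001. The bar sat directly over the hinge in the wrist view. The fingers were 11.5 mm apart on the 12 mm bar, the commanded grip was 18 N, and the joints were practically still.
- **Rest of the table:** In the last scene picture the bystanders looked unmoved. I judged this by eye and did not measure it.

One check disagreed at first: a clipped globe mask suggested the lamp sat about 6 mm too high. A second look at an enlarged picture put the globe where a fully seated lamp should be.

At hand-in a vertical load of about 5 N remained on the wrist from pulling slightly up on the bar.

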